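# Hang the catch basket on the choke feeder and feed a choke to the gate

## Task

Make the feeder ready: first hang the empty metal basket by its handle on the hook under the feeder's lamp, with the raised middle of the handle resting in the bottom of the hook, and let go of it. Then slide the round choke along the loading deck and down the chute, without lifting it out, until it rests fully against the gate at the bottom. Leave the basket hanging and do not disturb the meter, the screwdriver or the solder spool.

Things in the scene. Friction and masses are not known exactly. Their poses are not given: they have to be found in the camera images.
- feeder: Fixed aluminium feeder. Origin on the bench below the gate's face, z up; +y runs up the chute, -y is the way out of the mouth, +x the side of the mast (20 mm square at x=48, y=5 mm, 245 mm high). A loading deck and chute form one channel, 54 mm wide inside, rails 14 mm high. A small black box stands beside the gate at x=-57 to -31 mm, up to 122 mm high.
- deck_edge (a point): Point in the feeder on the channel floor where the level loading deck meets the chute (0,160,163 mm in its frame). From here the deck runs level to its open end at y=300 mm; to -y the chute falls at 20 degrees to the gate at y=0, floor height 105 mm.
- choke_home (a point): Point in the feeder on the chute floor where the centre of the choke's underside lies when it rests against the gate (25 mm up the slope from the gate's face, height 114 mm). The gate is a fixed steel blade, 18 mm high, across the floor and square to the slope. Axes as the feeder's.
- hook_seat (a point): Point in the feeder: centre line of the hook bar at its lowest place (0,-75,160 mm in the feeder's frame, axes as the feeder's). Hook: 8 mm round steel bar, centre line (mm) from the mast (48,0,176), (0,0,176), (0,-75,160) to the upturned free end (0,-94,180), which points to -y; its top is 184 mm high.
- lamp (a point): Point in the feeder: middle of the lamp head's lower edge on the -y side (10,-58,219 mm in its frame). The white box-shaped lamp head fills x=-40 to 60, y=-58 to 20, z=218 to 245 mm above the hook, so a gripper must come to the hook tilted, its body leaning out to -y by 25 to 50 degrees.
- basket: Loose empty steel basket, about 0.18 kg, 130 (x) x 90 (y) x 50 mm high, walls 3 mm. Origin: centre of underside, z up. Rigid arched handle of 9 mm round bar in the basket's x-z plane: legs at x=+-62 mm, level shoulders with centre line 115 mm high from x=62 to 13 mm on either side, and a raised peak in the middle. Grip a shoulder (around x=+-34 mm) to leave the peak free.
- handle_peak (a point): Point in the basket: centre line of the handle bar at its raised middle (0,0,127 mm in the basket's frame). Hung, it is about 12 mm above the hook bar's centre line and the handle lies along the feeder's x (either way round).
- choke: Loose potted choke: plain grey disc, 50 mm diameter, 26 mm thick, about 0.16 kg, with a small brass centre on top, lying flat on the loading deck in the channel. Origin: centre of underside. It does not slide down by itself: it has to be pushed all the way.
- meter: Bystander: hand multimeter lying face up, 150 x 80 x 35 mm with a dial 43 mm high. Origin: centre of underside.
- screwdriver: Bystander: screwdriver lying on the bench. Origin on the underside near its middle, its x along the tool.
- spool: Bystander: solder spool standing on its flange, 60 mm diameter, 40 mm high. Origin: centre of underside.
Things that resemble listed ones, but are neither listed nor needed, are in the scene too. There is more than one size of the choke; the job needs the smallest.

How it is judged:
By the outcome, as a careful person would: the job done as asked, in the order asked, and still so for the second after the job is handed in, with the robot touching nothing.
It also fails if it takes over 58 s, if anything falls off the work surface, if the arm or the gripper's body presses on something with over 40 N, if the wrist force passes 120 N, or if a joint passes its speed limit or range.

## Robot

A 6-joint arm with a two-finger parallel gripper is mounted at the origin on the work surface. World frame = base frame: x ahead of the robot, y to its left, z up, the work surface at z = 0. Lengths are in m, angles in rad, forces in N, time in s.
With the tool pointing down it reaches from about 0.325 to 0.75 m from the base axis. Payload 7.6 kg.
Tool frame: the origin (TCP) lies at the very end of the fingers, on their centre line; the grasp point (between the pads) lies 19 mm behind it; z points along the fingers, x is the direction in which the jaws open and shut, and the axes are right-handed (so a half turn about z gives the same grasp; the last joint's range is limited). The gripper opens to 85 mm and grips with 20 to 120 N. Pads are 22 mm wide; open, the fingers measure 114 mm over their backs; the gripper's body (76 mm by 85 mm) begins 54 mm behind the grasp point. The pads swing forward as they close: fully open they stand 13 mm farther back than shut.
Start: joints at [-1.38, 0.052, 1.401, -0, 1.689, -0.07], TCP at [0.135, -0.507, 0.231] pointing down, gripper open.
Joint ranges: [-2.9, 2.9], [-0.91, 2.17], [0.12, 2.37], [-1.06, 4.2], [0.26, 2.73], [-2.93, 2.93]. Speed limits (rad/s): [2.57, 2.57, 3.01, 3.14, 3.14, 3.14].

## Interface

Orientations are given as a unit quaternion [w, x, y, z].
In Python, from cell import manip, cams, order gives the robot as it stands.
- The arm moves only by the shell command python3 -m inch 'ROWS' [FORCE]. ROWS is text: rows parted by semicolons, each of 7 numbers parted by spaces: the turn, a rotation vector about the world's x, y, z in units of 8 degrees (1.0 is 8 degrees), then the shift along the world's x, y, z in units of 40 mm (1.0 is 40 mm), then the closure, from -1 (fully open) to 1 (shut). In form: wx wy wz x y z claw; .... A call has exactly 5 rows; each row is the pose to reach, as a shift and turn from the pose commanded when the call began; what a row does not reach only later rows make up. A row lasts 1/10 s, in which the tool goes at most 50 mm and 8.59 degrees, less where a joint would pass 70% of its speed; a pose out of reach is approached as far as the arm can. A call with a gripper value outside its range is refused whole. The fingers move at their own pace and stop on an object; FORCE is the grip in N (left out, the last holds). Time passes only in rows, so rows that repeat a pose let the fingers close, or fill a call up. It gives the time, the measured TCP pose, the force and the opening at its end, in the units of the state.
- manip.observe(): the state, without advancing time (a new reading comes with each control period).
- cams.get_image(name): name is "side" or "top"; returns a dict with "image" (480x640x3 uint8, red, green, blue), "K" (3x3 intrinsics, pixels), "eye" and "attitude" of the camera in the world. Camera axes: x right, y down, z forward; pixel columns grow to the right and rows downward; lengths in m; the calibration is good to about 2 mm. A picture is of the moment at which its call begins. There is no depth.
- order.sign_off(): hands the job in, once; it reports no verdict.
The state is a dict: "clock": time; "joint_pos": joint angles; "qvel": joint speeds; "joint_efforts": joint torques, N m; "tool_pos": TCP position; "eef_rot": TCP orientation; "force": force on the tool from outside, world axes, zero at the start; "wrist_torque": the same for the moment, N m; "gripper_width": finger opening in m.
Only numpy, scipy, OpenCV 4.12 (cv2) and the standard library are available. Lean on these libraries where they do the work, as an engineer would, in place of code of your own. Each camera call takes 0.05 s, during which the arm holds its last target. There are 200 camera calls.

## Working session

There is one attempt and no reset: what is moved stays moved. The work goes in short steps, Python scripts to look and compute and a shell command to move; the robot and the scene stay as the last step left them, time stands still between calls to the robot, and variables do not carry over. Pictures are saved under pics/ and viewed, about 8 in all and at most 12, crops included, and the job is handed in when it is done.

```bash
ls; mkdir -p pics
python3 - <<'E'
from cell import manip,cams
import cv2,numpy as np
for n in("side","top"):
    d=cams.get_image(n); cv2.imwrite(f"pics/{n}0.png",d["image"][:,:,::-1]); print(n,np.array(d["K"]).tolist(),d["eye"],d["attitude"])
print(manip.observe())
E
```

```text
pics
side [[529.1159305035802, 0.0, 314.84802979098623], [0.0, 529.1159305035802, 242.17663914678226], [0.0, 0.0, 1.0]] [0.24105755 0.91975576 1.06887119] [ 0.07938248 -0.16819874  0.90772876 -0.37607993]
top [[510.8546207208132, 0.0, 316.0236946921599], [0.0, 510.8546207208132, 240.1665254756384], [0.0, 0.0, 1.0]] [0.43144001 0.06488846 1.29879353] [-0.05202722  0.71450909 -0.69575199  0.05195286]
{'clock': 0.1, 'joint_pos': array([-1.38026302e+00,  5.27517050e-02,  1.40164172e+00, -9.15853223e-06,
        1.68857309e+00, -7.02998416e-02]), 'qvel': array([ 0.0013238 , -0.00086633, -0.00285649, -0.00010295,  0.00107531,
       -0.0008497 ]), 'joint_efforts': array([ 1.09789016e-03, -3.82582176e+01, -3.60986495e+01, -6.78135802e-05,
        4.80952251e-03, -1.29903307e-05]), 'tool_pos': array([ 0.1353589 , -0.5069733 ,  0.23055884]), 'eef_rot': array([-4.52271580e-04,  7.93058629e-01, -6.09144925e-01, -5.17058174e-04]), 'force': array([-0.73243405,  0.27643133, -0.0717683 ]), 'wrist_torque': array([0.05724993, 0.00243089, 0.00553328]), 'gripper_width': 0.08530572662005084}
```

View pics/side0.png

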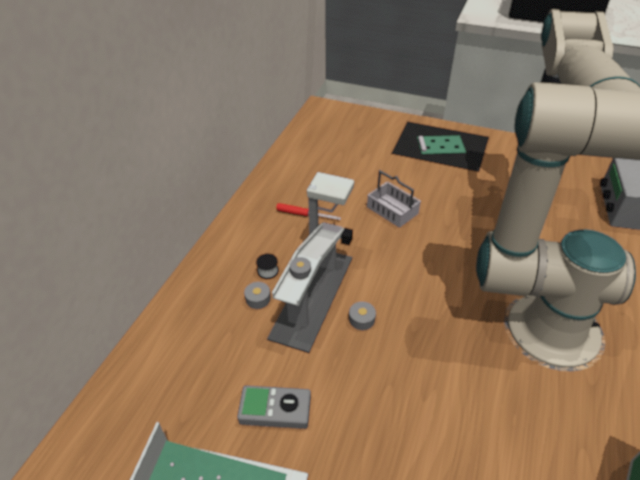

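View pics/top0.png

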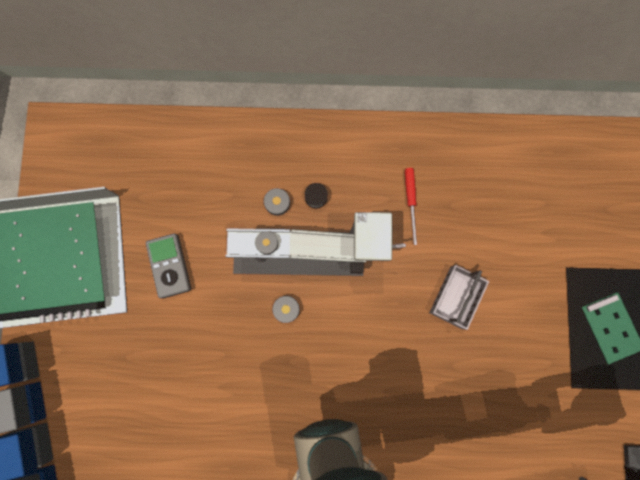

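Side: feeder at (315,270), basket at (393,203). Chokes at (301,267) on the deck, (258,294) and (362,316). Top: deck choke (266,242), decoys (277,201) and (286,309), basket (460,297), meter (168,265), screwdriver (411,205), spool (316,195). I'll take close crops with the calibration next.

```bash
cat > h.py <<'E'
import numpy as np,cv2
from scipy.spatial.transform import Rotation as R
from cell import manip,cams
def rot(q): return R.from_quat(np.r_[q[1:],q[0]])
class Cam:
    def __init__(s,n,save=None):
        d=cams.get_image(n); s.im=np.ascontiguousarray(d["image"][:,:,::-1]); s.K=np.array(d["K"]); s.eye=np.array(d["eye"]); s.R=rot(d["attitude"]).as_matrix()
        if save: cv2.imwrite(save,s.im)
    def px(s,P):
        c=(np.atleast_2d(P)-s.eye)@s.R; u=c@s.K.T; return u[:,:2]/u[:,2:]
    def at(s,uv,z):
        d=s.R@np.linalg.inv(s.K)@np.r_[uv,1]; return s.eye+d*(z-s.eye[2])/d[2]
def crop(im,x0,y0,x1,y1,k): return cv2.resize(im[y0:y1,x0:x1],None,fx=k,fy=k,interpolation=cv2.INTER_CUBIC)
E
python3 - <<'E'
from h import *
t=Cam("top");s=Cam("side")
print(t.px([0,0,0]),t.R[:,2],s.R[:,2])
for n,uv in dict(deck=(266,242),up=(277,201),low=(286,309)).items(): print(n,t.at(uv,.026),t.at(uv,.189))
cv2.imwrite("pics/c1.png",crop(t.im,210,170,500,340,2.75)); cv2.imwrite("pics/c2.png",crop(s.im,230,160,430,350,3.1))
E
```

```text
[[337.37750855 498.98975343]] [ 0.14663767  0.00205523 -0.98918814] [ 0.27062786 -0.65605306 -0.70452462]
deck [0.61209    0.19327094 0.026     ] [0.5889551  0.17682967 0.189     ]
up [0.71828663 0.16957217 0.026     ] [0.68155169 0.15616588 0.189     ]
low [0.44638093 0.13709297 0.026     ] [0.44446752 0.12784612 0.189     ]
```

View pics/c1.png

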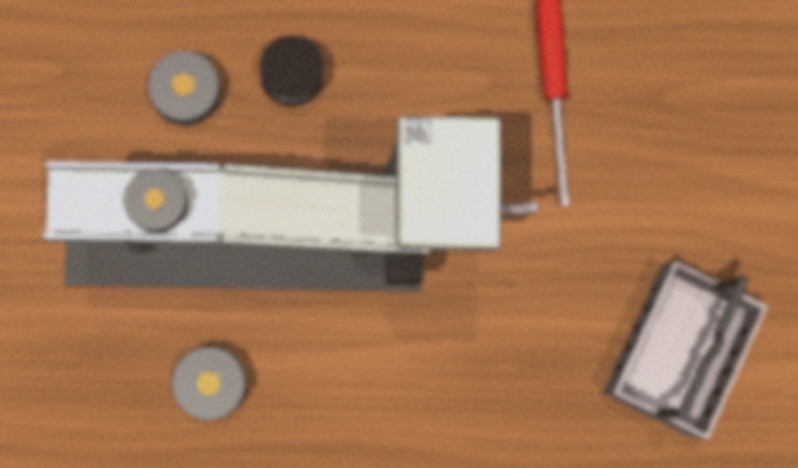

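View pics/c2.png

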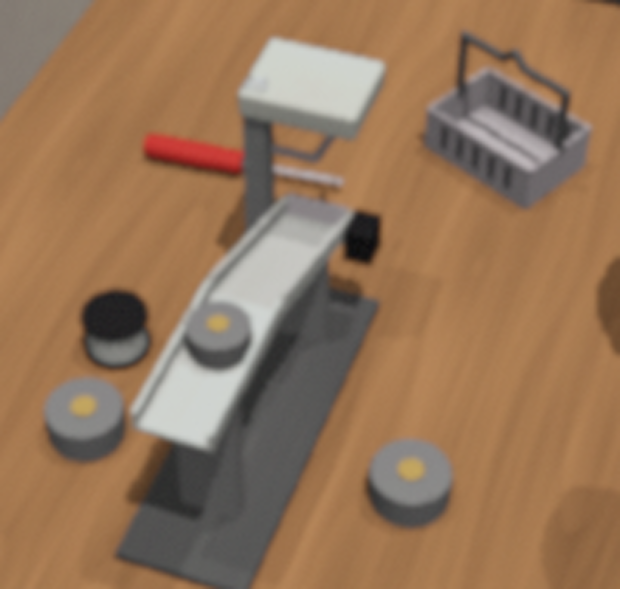

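Side crop: handle peak at crop (514,55), lamp corners at (272,38) and (385,66). Only the choke on the deck is about 52 mm wide. The bench ones are about 67 mm, so the deck choke is the target. Next I fit the feeder and basket poses.

```bash
cat > fit.py <<'E'
from h import *
from scipy.optimize import least_squares
t=Cam("top");s=Cam("side")
T=lambda a:np.array(a)/2.75+[210,170]
S=lambda a:np.array(a)/3.1+[230,160]
def pose(p,P): 
    return R.from_euler('z',p[2]).apply(np.array(P)/1000)+[p[0],p[1],0]
def fit(top,side,p0):
    def f(p,full=0):
        r=[t.px(pose(p,[P]))[0]-T(c) for c,P in top]+[s.px(pose(p,[P]))[0]-S(c) for c,P in side]
        return np.round(r,1) if full else np.ravel(r)
    o=least_squares(f,p0,loss='soft_l1'); return o.x,f(o.x,1)
F,r=fit([((398,117),(60,20,245)),((499,117),(60,-58,245)),((499,245),(-40,-58,245)),((398,244),(-40,20,245)),((537,208),(0,-95,180)),
 ((47,162),(28,300,177)),((44,239),(-28,300,177))],
 [((272,38),(60,-58,245)),((385,66),(-40,-58,245)),((352,122),(-40,20,245)),((240,93),(60,20,245)),((135,420),(28,300,163)),((213,442),(-28,300,163))],[.6,.0,0])
print("feeder",F,"\n",r.tolist())
B,r=fit([((676,262),(65,45,50)),((765,307),(65,-45,50)),((708,437),(-65,-45,50)),((611,392),(-65,45,50))],
 [((427,107),(65,45,50)),((490,72),(65,-45,50)),((589,127),(-65,-45,50)),((527,167),(-65,45,50)),((514,55),(0,0,129)),((463,36),(62,0,117)),((567,95),(-62,0,117))],[.45,-.2,-.4])
print("basket",B,"\n",r.tolist())
w=lambda p,P:pose(p,[P])[0].round(4)
print("peak",w(B,(0,0,127)),"sh+",w(B,(34,0,115)),"sh-",w(B,(-34,0,115)))
print("seat",w(F,(0,-75,160)),"edge",w(F,(0,160,163)),"home",w(F,(0,23.5,114)))
c=T((155,197)); P=t.at(c,.189); print("choke",P, R.from_euler('z',-F[2]).apply(P-[F[0],F[1],0])*1e3)
st=manip.observe(); print(rot(st['eef_rot']).as_matrix().round(3))
E
python3 fit.py
```

```text
feeder [ 0.58857511 -0.03383148  0.01432261] 
 [[0.1, 0.1], [0.5, 0.6], [1.0, 1.3], [0.1, 1.2], [-0.7, 0.2], [-0.4, 2.4], [-0.3, -0.6], [-1.6, -1.8], [-0.7, -2.8], [0.1, -2.0], [-2.3, -1.3], [-0.0, 1.1], [-1.6, 0.8]]
basket [ 0.48341717 -0.28730443 -0.44795705] 
 [[-0.9, 0.8], [0.1, 1.2], [-1.4, 2.0], [0.1, 1.1], [-1.0, -0.6], [-1.3, -2.4], [-0.1, -0.5], [-0.1, 0.8], [-0.3, -1.7], [-0.2, -1.6], [-1.1, -1.6]]
peak [ 0.4834 -0.2873  0.127 ] sh+ [ 0.5141 -0.302   0.115 ] sh- [ 0.4528 -0.2726  0.115 ]
seat [ 0.5896 -0.1088  0.16  ] edge [0.5863 0.1262 0.163 ] home [ 0.5882 -0.0103  0.114 ]
choke [0.58978225 0.17606489 0.189     ] [  4.21317163 209.85755209 189.        ]
[[ 0.258 -0.966 -0.   ]
 [-0.966 -0.258  0.001]
 [-0.001 -0.    -1.   ]]
```

```bash
cat > go.py <<'E'
# go.py: print shift (units of 40mm) and turn (units of 8deg) from the present pose to a wanted TCP pose
import sys
from h import *
def need(tcp,Rt,txt=""):
    st=manip.observe(); R0=rot(st['eef_rot'])
    w=(Rt*R0.inv()).as_rotvec(degrees=True)/8; d=(np.array(tcp)-st['tool_pos'])/.04
    print(txt,"turn",w.round(2),"shift",d.round(2),"|",st['tool_pos'].round(4),"F",st['force'].round(1),"w",round(st['gripper_width'],4),"q",st['joint_pos'].round(2))
def leaned(yaw,a):  # tool leaning out to local -y by a deg, jaws in local y-z plane (x_tool = local -y side)
    return R.from_euler('z',yaw,degrees=True)*R.from_euler('x',a,degrees=True)*R.from_matrix(np.array([[0,-1,0],[-1,0,0],[0,0,-1.]]))
E
python3 - <<'E'
from go import *
Rt=leaned(-25.7,40); z=Rt.as_matrix()[:,2]; print(Rt.as_matrix().round(2))
bar=np.array([.4528,-.2726,.115])
need(bar+z*(.019-.12),Rt)
E
```

```text
[[-0.33 -0.9   0.28]
 [-0.69  0.43  0.58]
 [-0.64  0.   -0.77]]
 turn [ 5.08 -0.48 -4.87] shift [ 7.23  4.4  -0.97] | [ 0.1354 -0.5072  0.231 ] F [0.7 0.6 0.3] w 0.0852 q [-1.38  0.05  1.4  -0.    1.69 -0.07]
```

```bash
python3 -m inch '.5 0 -.5 .7 .4 0 -1; 1 -.1 -1 1.4 .9 0 -1; 1.5 -.1 -1.5 2.2 1.3 0 -1; 2 -.2 -2 2.9 1.8 0 -0.5; 2.5 -.2 -2.4 3.6 2.2 0 0'
python3 - <<'E'
from go import *
Rt=leaned(-25.7,40); z=Rt.as_matrix()[:,2]
need(np.array([.4528,-.2726,.115])+z*(.019-.12),Rt)
E
```

```text
clock: 0.8
tool_pos: [0.2805, -0.4184, 0.2315]
eef_rot: [0.146, -0.668, 0.724, 0.095]
force: [-0.2, -0.2, 0.5]
gripper_width: 0.0595
 turn [ 2.55 -0.28 -2.46] shift [ 3.6   2.18 -0.98] | [ 0.2805 -0.4184  0.2315] F [-0.2 -0.2  0.5] w 0.0595 q [-1.17  0.19  1.28  0.23  1.94  0.53]
```

```bash
python3 -m inch '.5 0 -.5 .7 .4 0 0; 1 -.1 -1 1.4 .9 -.1 0; 1.5 -.2 -1.5 2.2 1.3 -.3 0; 2 -.2 -2 2.9 1.8 -.6 0; 2.55 -.28 -2.46 3.6 2.18 -.98 0'
python3 - <<'E'
from go import *
Rt=leaned(-25.7,40); z=Rt.as_matrix()[:,2]
need(np.array([.4528,-.2726,.115])+z*(.019),Rt)
s=Cam("side");t=Cam("top")
a=crop(s.im,330,120,490,280,2.45);b=crop(t.im,400,220,560,380,2.45)
cv2.imwrite("pics/p1.png",np.hstack([a,b]))
for c in(s,t): print(c.px([[.4834,-.2873,.127],[.4528,-.2726,.115],[.5141,-.302,.115]]).round(1).tolist())
E
```

```text
clock: 1.3
tool_pos: [0.4248, -0.3313, 0.1925]
eef_rot: [0.29, -0.501, 0.795, 0.181]
force: [-0.6, -0.2, 0.2]
gripper_width: 0.0424
 turn [ 0.01  0.01 -0.  ] shift [ 0.83  1.74 -2.3 ] | [ 0.4248 -0.3313  0.1925] F [-0.6 -0.2  0.2] w 0.0424 q [-1.02  0.32  1.3   0.6   1.88  1.08]
[[395.4, 176.6], [404.1, 185.2], [386.2, 174.7]]
[[469.9, 297.0], [462.2, 310.4], [474.5, 284.0]]
```

View pics/p1.png

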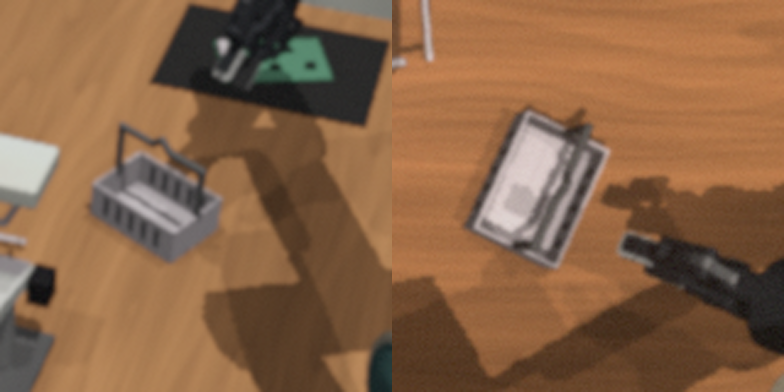

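The crop shows the peak at side (394.5,178) and top (470.6,295.5), within 1.5 px of prediction. I'll advance along the tool axis and grip.

```bash
python3 -m inch '0 0 0 .17 .35 -.46 0; 0 0 0 .33 .7 -.92 0; 0 0 0 .5 1.04 -1.38 0; 0 0 0 .66 1.39 -1.84 0; 0 0 0 .83 1.74 -2.3 0'; python3 -m inch '0 0 0 0 0 0 0; 0 0 0 0 0 0 0.4; 0 0 0 0 0 0 1; 0 0 0 0 0 0 1;0 0 0 0 0 0 1' 30;python3 -m inch '0 0 0 0 0 0 1; 0 0 0 0 0 0 1; 0 0 0 0 0 0 1; 0 0 0 0 0 0 1;0 0 0 0 0 0 1' 100; python3 -m inch '0 0 0 0 0 .2 1; 0 0 0 0 0 .5 1; 0 0 0 0 0 .8 1; 0 0 0 0 0 1 1;0 0 0 0 0 1 1'
python3 - <<'E'
from go import *
need([0,0,0],leaned(-25.7,40))
s=Cam("side");t=Cam("top")
a=crop(s.im,330,120,490,280,2.45);b=crop(t.im,400,220,560,380,2.45)
cv2.imwrite("pics/p2.png",np.hstack([a,b]))
E
```

```text
clock: 1.9
tool_pos: [0.4564, -0.2628, 0.1001]
eef_rot: [0.288, -0.502, 0.795, 0.18]
force: [0.1, -1.5, -0.7]
gripper_width: 0.0426
clock: 2.4
tool_pos: [0.4569, -0.2634, 0.1021]
eef_rot: [0.289, -0.502, 0.795, 0.18]
force: [-1.7, 1.7, 6.8]
gripper_width: 0.0078
clock: 2.9
tool_pos: [0.4568, -0.2635, 0.1023]
eef_rot: [0.289, -0.502, 0.795, 0.18]
force: [-2.4, -0.1, 6.2]
gripper_width: 0.0056
clock: 3.4
tool_pos: [0.4571, -0.2631, 0.1419]
eef_rot: [0.289, -0.502, 0.795, 0.18]
force: [0.7, -0.9, -1.2]
gripper_width: 0.0058
 turn [ 0.04  0.02 -0.02] shift [-11.43   6.58  -3.55] | [ 0.4571 -0.2631  0.1419] F [ 0.7 -0.9 -1.2] w 0.0058 q [-0.91  0.28  1.46  0.62  1.72  1.1 ]
```

View pics/p2.png

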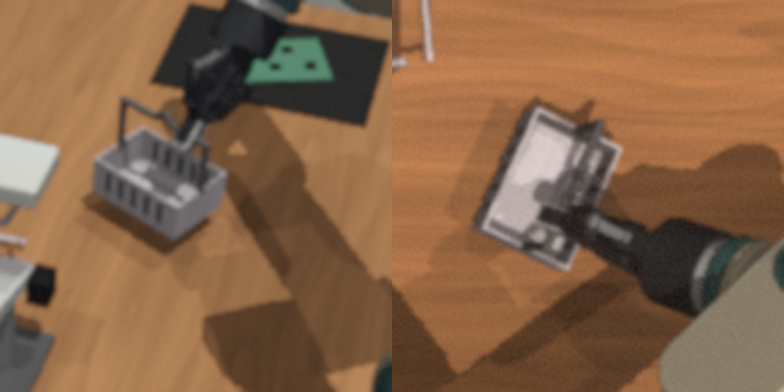

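Basket is gripped on the near shoulder and level; side-crop peak near (162,113), leg corners (124,98) and (208,148), so sag is at most about 1°. Next I raise it and turn it in line with the hook.

```bash
cat > hk.py <<'E'
from go import *
F=np.array([.58857,-.03383,.0]); FY=.82
def feed(P): return R.from_euler('z',FY,degrees=True).apply(np.array(P)/1e3)+F
def tofeed(P): return R.from_euler('z',-FY,degrees=True).apply(np.array(P)-F)*1e3
RT=leaned(FY,40)
off=np.array([34.,0,12])
def hang(peak,txt=""):
    z=RT.as_matrix()[:,2]
    need(feed(np.array(peak)-off)+.019*z,RT,txt)
E
python3 - <<'E'
from hk import *
hang((0,-170,210)); hang((0,-75,200))
t=Cam("top"); s=Cam("side")
yb=R.from_euler('z',-25.7,degrees=True)
st=manip.observe(); z=rot(st['eef_rot']).as_matrix()[:,2]
bar=st['tool_pos']-.019*z
for n,o in dict(pk=(34,0,12),p=(96,0,0),m=(-28,0,0)).items():
    print(n,(s.px(bar+yb.apply(np.array(o)/1e3))-[330,120])[0]*2.45)
print("box",tofeed(t.at((350,266),.122)),tofeed(t.at((363,266),.122)))
E
```

```text
turn [0.02 0.01 3.29] shift [2.51 1.76 1.08] | [ 0.4565 -0.2625  0.1401] F [ 0.3 -0.5 -1.4] w 0.0056 q [-0.91  0.28  1.47  0.62  1.72  1.1 ]
 turn [0.02 0.01 3.29] shift [2.47 4.13 0.83] | [ 0.4565 -0.2625  0.1401] F [ 0.3 -0.5 -1.4] w 0.0056 q [-0.91  0.28  1.47  0.62  1.72  1.1 ]
pk [164.87407091 111.51325145]
p [123.99431144  97.15451298]
m [205.62484741 143.69767423]
box [-40.62749189  21.63411884 122.        ] [-40.25687847  -8.42103948 122.        ]
```

```bash
python3 -m inch '0 0 .3 .2 .1 .4 1; 0 0 1 .7 .4 1.08 1; 0 0 1.8 1.3 .9 1.08 1; 0 0 2.6 1.9 1.4 1.08 1; 0 0 3.29 2.51 1.76 1.08 1' 100; python3 -m inch '0 0 0 0 0 0 1; 0 0 0 0 0 0 1; 0 0 0 0 0 0 1; 0 0 0 0 0 0 1;0 0 0 0 0 0 1'
python3 - <<'E'
from hk import *
hang((0,-75,200))
s=Cam("side");t=Cam("top")
a=crop(s.im,280,130,440,290,2.45);b=crop(t.im,360,190,520,350,2.45)
cv2.imwrite("pics/p3.png",np.hstack([a,b]))
pk=feed((0,-170,210)); seat=feed((0,-75,160)); tip=feed((0,-94,180))
for P in(pk,seat,tip): print(((s.px(P)-[280,130])*2.45).round(),((t.px(P)-[360,190])*2.45+[392,0]).round())
E
```

```text
clock: 4.1
tool_pos: [0.5578, -0.1909, 0.1828]
eef_rot: [-0.239, 0.671, -0.658, -0.243]
force: [-0.3, -0.5, -2.1]
gripper_width: 0.0055
clock: 4.6
tool_pos: [0.5565, -0.1928, 0.1837]
eef_rot: [-0.24, 0.669, -0.661, -0.242]
force: [0.5, -0.6, -1.6]
gripper_width: 0.0056
 turn [0.02 0.02 0.02] shift [-0.03  2.39 -0.26] | [ 0.5565 -0.1928  0.1837] F [ 0.5 -0.6 -1.6] w 0.0056 q [-0.64  0.52  1.07  0.58  1.96  1.03]
[[175.  77.]] [[592. 133.]]
[[147. 164.]] [[476. 139.]]
[[153. 139.]] [[500. 137.]]
```

View pics/p3.png

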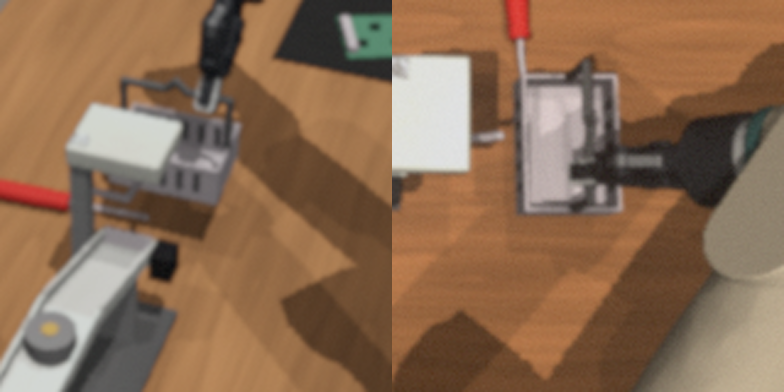

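Top: hook tip at crop (500,135), prediction (500,137). Handle peak near (589,135), prediction (592,133). Everything lines up, so I slide in over the hook tip.

```bash
python3 -m inch '0 0 0 -.03 .4 -.16 1; 0 0 0 -.03 .9 -.16 1; 0 0 0 -.03 1.4 -.16 1; 0 0 0 -.03 1.9 -.16 1; 0 0 0 -.03 2.39 -.16 1'; python3 -m inch '0 0 0 0 0 0 1; 0 0 0 0 0 0 1; 0 0 0 0 0 0 1; 0 0 0 0 0 0 1;0 0 0 0 0 0 1'
python3 - <<'E'
from hk import *
hang((0,-75,171))
s=Cam("side");t=Cam("top")
a=crop(s.im,280,130,440,290,2.45);b=crop(t.im,360,190,520,350,2.45)
cv2.imwrite("pics/p4.png",np.hstack([a,b]))
for P in((0,-75,204),(62,-75,192),(-62,-75,192),(0,-94,180)):print(((s.px(feed(P))-[280,130])*2.45).round(),((t.px(feed(P))-[360,190])*2.45+[392,0]).round())
E
```

```text
clock: 5.2
tool_pos: [0.5556, -0.0959, 0.1771]
eef_rot: [-0.24, 0.669, -0.66, -0.242]
force: [0.9, 0.8, -1.5]
gripper_width: 0.0059
clock: 5.7
tool_pos: [0.5558, -0.0971, 0.1768]
eef_rot: [-0.24, 0.669, -0.66, -0.242]
force: [0.5, -0.5, -2.8]
gripper_width: 0.0056
 turn [0.02 0.01 0.01] shift [-0.01  0.   -0.81] | [ 0.5558 -0.0971  0.1768] F [ 0.5 -0.5 -2.8] w 0.0056 q [-0.52  0.39  1.25  0.61  1.84  1.1 ]
[[148. 132.]] [[483. 133.]]
[[ 93. 129.]] [[480.  66.]]
[[203. 153.]] [[482. 204.]]
[[153. 139.]] [[500. 137.]]
```

View pics/p4.png

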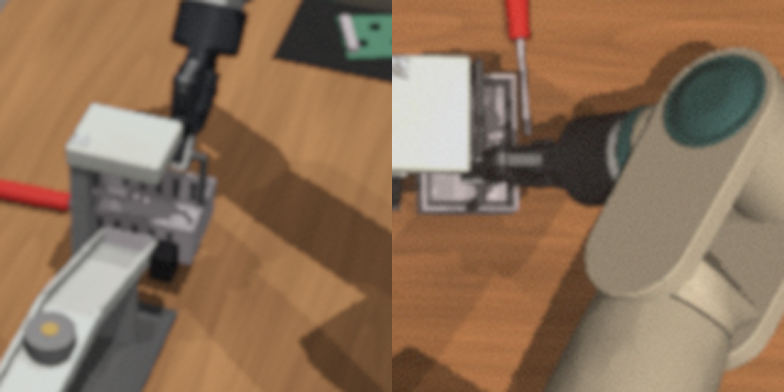

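Handle bar at top-crop x≈480, clear behind the hook tip (500), and the right leg at side (203,155) matches prediction. I lower while watching the force.

```bash
python3 -m inch '0 0 0 0 0 -.15 1; 0 0 0 0 0 -.3 1; 0 0 0 0 0 -.45 1; 0 0 0 0 0 -.6 1; 0 0 0 0 0 -.65 1'; python3 -m inch '0 0 0 0 0 -.03 1; 0 0 0 0 0 -.06 1; 0 0 0 0 0 -.09 1; 0 0 0 0 0 -.09 1;0 0 0 0 0 -.09 1'; python3 -m inch '0 0 0 0 0 -.03 1; 0 0 0 0 0 -.06 1; 0 0 0 0 0 -.06 1; 0 0 0 0 0 -.06 1;0 0 0 0 0 -.06 1'
python3 - <<'E'
from hk import *
hang((0,-75,172)); print(manip.observe()['wrist_torque'])
E
```

```text
clock: 6.3
tool_pos: [0.5555, -0.0962, 0.1499]
eef_rot: [-0.24, 0.669, -0.66, -0.243]
force: [-1.2, 1.2, 0.6]
gripper_width: 0.0057
clock: 6.8
tool_pos: [0.5558, -0.0963, 0.1488]
eef_rot: [-0.24, 0.67, -0.659, -0.242]
force: [-4.7, 1.8, 6.2]
gripper_width: 0.0056
clock: 7.3
tool_pos: [0.556, -0.0962, 0.1479]
eef_rot: [-0.241, 0.67, -0.659, -0.242]
force: [-7.4, 1.9, 13.1]
gripper_width: 0.0056
 turn [ 0.01  0.04 -0.01] shift [-0.01 -0.02 -0.06] | [ 0.556  -0.0962  0.1479] F [-7.4  1.9 13.1] w 0.0056 q [-0.52  0.41  1.28  0.61  1.8   1.07]
[1.08695936 0.56334987 0.8602928 ]
```

Contact came about 2.5 mm early with a −x side force. The hook is on the −x slope of the peak, so I shift −x by ~2.5 mm and lower again.

```bash
python3 -m inch '0 0 0 0 0 .1 1; 0 0 0 -.07 0 .1 1; 0 0 0 -.07 0 .06 1; 0 0 0 -.07 0 .03 1; 0 0 0 -.07 0 0 1'; python3 -m inch '0 0 0 0 0 0 1; 0 0 0 0 0 -.02 1; 0 0 0 0 0 -.03 1; 0 0 0 0 0 -.03 1;0 0 0 0 0 -.03 1';python3 - <<'E'
from hk import *
hang((0,-75,172)); print(manip.observe()['wrist_torque'])
E
```

```text
clock: 7.8
tool_pos: [0.5536, -0.0961, 0.1463]
eef_rot: [-0.241, 0.67, -0.659, -0.242]
force: [-1.8, 0.8, 9.1]
gripper_width: 0.0055
clock: 8.3
tool_pos: [0.5537, -0.0961, 0.1459]
eef_rot: [-0.241, 0.67, -0.659, -0.241]
force: [-2.3, 2.1, 10.3]
gripper_width: 0.0056
 turn [ 0.01  0.04 -0.  ] shift [ 0.05 -0.02 -0.01] | [ 0.5537 -0.0961  0.1459] F [-2.3  2.1 10.3] w 0.0056 q [-0.52  0.41  1.29  0.6   1.8   1.06]
[ 0.99419402 -0.05078847  0.35772209]
```

```bash
python3 -m inch '0 0 0 -.02 0 .04 1; 0 0 0 -.02 0 .07 1; 0 0 0 -.02 0 .07 .8; 0 0 0 -.02 0 .07 .6; 0 0 0 -.02 0 .07 .5' 20; python3 -m inch '0 0 0 0 0 0 .3; 0 0 0 0 0 0 .3; 0 0 0 0 0 0 .3; 0 0 0 0 0 0 .3;0 0 0 0 0 0 .3'
python3 - <<'E'
from hk import *
hang((0,-75,172))
z=RT.as_matrix()[:,2]; print("retreat 100mm:",-z*2.5)
E
```

```text
clock: 8.8
tool_pos: [0.5517, -0.0966, 0.1457]
eef_rot: [-0.239, 0.669, -0.66, -0.243]
force: [-0.3, -1.3, -0.1]
gripper_width: 0.0212
clock: 9.3
tool_pos: [0.5522, -0.0965, 0.1465]
eef_rot: [-0.24, 0.669, -0.66, -0.242]
force: [-0.2, 1.0, -0.2]
gripper_width: 0.03
 turn [0.02 0.01 0.01] shift [ 0.08 -0.02 -0.03] | [ 0.5522 -0.0965  0.1465] F [-0.2  1.  -0.2] w 0.03 q [-0.52  0.41  1.29  0.6   1.8   1.07]
retreat 100mm: [ 0.02299767 -1.60680445  1.91511111]
```

```bash
python3 -m inch '0 0 0 0 -.1 .12 .3; 0 0 0 0 -.3 .36 .3; 0 0 0 0 -.6 .72 .3; 0 0 0 0 -1.1 1.3 .3; 0 0 0 0 -1.6 1.92 .3'; python3 -m inch '0 0 0 0 -.6 .72 .3; 0 0 0 0 -1.3 1.5 .3; 0 0 0 0 -2 2 .3; 0 0 0 0 -2.6 2.3 .3; 0 0 0 0 -3 2.4 .3'
python3 - <<'E'
from hk import *
s=Cam("side");t=Cam("top")
a=crop(s.im,280,130,440,290,2.45);b=crop(t.im,360,190,520,350,2.45)
cv2.imwrite("pics/p5.png",np.hstack([a,b]))
for P in((0,-75,172),(62,-75,160),(-62,-75,160),(0,-94,180)):print(((s.px(feed(P))-[280,130])*2.45).round(),((t.px(feed(P))-[360,190])*2.45+[392,0]).round())
E
```

```text
clock: 9.8
tool_pos: [0.5519, -0.1615, 0.2247]
eef_rot: [-0.24, 0.67, -0.66, -0.242]
force: [1.1, -0.0, 0.8]
gripper_width: 0.0298
clock: 10.3
tool_pos: [0.5516, -0.2828, 0.3218]
eef_rot: [-0.24, 0.67, -0.661, -0.24]
force: [0.7, 0.4, -0.2]
gripper_width: 0.0297
[[147. 156.]] [[478. 138.]]
[[ 94. 152.]] [[475.  73.]]
[[202. 177.]] [[476. 207.]]
[[153. 139.]] [[500. 137.]]
```

View pics/p5.png

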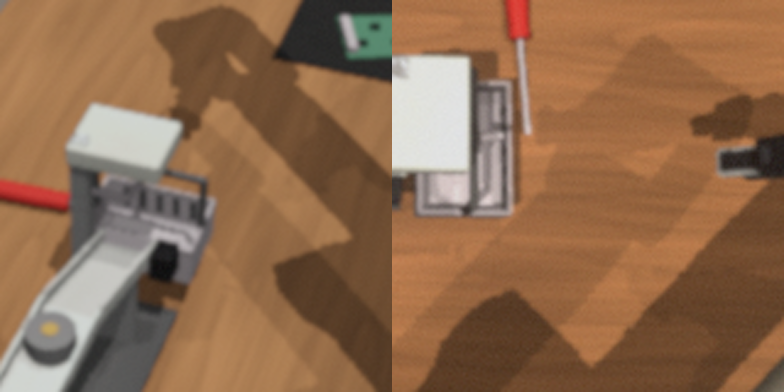

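Top: the handle sits behind the hook tip (495,130). Side: the leg corner at (205,180) against a predicted hung position of (202,177), so the basket hangs level on the hook. Next is the choke: shut fingers, tool leaning 16° to +y to clear the lamp.

```bash
cat >> hk.py <<'E'
a=np.radians(16)
RP=R.from_euler('z',FY,degrees=True)*R.from_matrix(np.array([[1,0,0],[0,-np.cos(a),-np.sin(a)],[0,np.sin(a),-np.cos(a)]]))
def push(x,y,z,txt=""): need(feed((x,y,z)),RP,txt)
E
python3 - <<'E'
from hk import *
push(2,275,300)
E
```

```text
turn [-5.42 -2.45 11.39] shift [ 0.87 13.1  -0.5 ] | [ 0.5517 -0.2829  0.32  ] F [-0.6 -0.2 -0.7] w 0.0299 q [-0.75  0.65  0.61  0.66  2.28  1.15]
```

```bash
python3 -m inch '-.4 -.2 .9 0 0 .5 .3; -.8 -.4 1.8 0 0 1 .5; -1.3 -.6 2.7 0 .2 1.4 .8; -1.7 -.8 3.6 0 .6 1.6 1; -2.1 -.95 4.4 .1 1.2 1.7 1'
python3 - <<'E'
from hk import *
push(2,275,300)
E
```

```text
clock: 10.9
tool_pos: [0.556, -0.2322, 0.3883]
eef_rot: [-0.098, 0.88, -0.437, -0.16]
force: [0.3, -0.6, 0.1]
gripper_width: -0.0004
 turn [-3.3  -1.5   6.94] shift [ 0.77 11.84 -2.21] | [ 0.556  -0.2322  0.3883] F [ 0.3 -0.6  0.1] w -0.0004 q [-0.54  0.62  0.43  0.26  2.42  0.55]
```

```bash
python3 -m inch '-.4 -.2 .9 .1 .9 0 1; -.8 -.4 1.8 .1 1.8 0 1; -1.3 -.6 2.7 .2 2.8 0 1; -1.7 -.8 3.6 .3 3.9 0 1; -2.1 -.95 4.4 .4 5 0 1'; python3 -m inch '-.24 -.1 .5 0 1 0 1; -.48 -.2 1 .1 2 0 1; -.7 -.3 1.5 .2 3.1 0 1; -.95 -.43 2 .3 4.2 0 1; -1.2 -.55 2.54 .37 5.3 0 1'
python3 - <<'E'
from hk import *
push(2,275,300)
push(2,268,173)
E
```

```text
clock: 11.4
tool_pos: [0.5714, -0.0302, 0.3879]
eef_rot: [0.054, 0.984, -0.162, -0.061]
force: [1.4, 0.4, 1.1]
gripper_width: 0.0003
clock: 11.9
tool_pos: [0.5862, 0.1817, 0.3876]
eef_rot: [0.139, 0.99, 0.007, 0.001]
force: [1.2, -0.1, 0.4]
gripper_width: -0.0002
 turn [-0.01 -0.    0.01] shift [ 0.01  1.49 -2.19] | [0.5862 0.1817 0.3876] F [ 1.2 -0.1  0.4] w -0.0002 q [ 0.36  0.43  0.67 -0.31  2.12  0.19]
 turn [-0.01 -0.    0.01] shift [ 0.01  1.31 -5.37] | [0.5862 0.1817 0.3876] F [ 1.2 -0.1  0.4] w -0.0002 q [ 0.36  0.43  0.67 -0.31  2.12  0.19]
```

```bash
python3 -m inch '0 0 0 .02 .8 -.4 1; 0 0 0 .02 1.4 -1.2 1; 0 0 0 .02 1.4 -2.2 1; 0 0 0 .02 1.4 -3.2 1; 0 0 0 .02 1.4 -4.2 1'; python3 -m inch '0 0 0 0 0 -.3 1; 0 0 0 0 0 -.6 1; 0 0 0 0 0 -.9 1; 0 0 0 0 0 -1.05 1;0 0 0 0 0 -1.05 1'
python3 - <<'E'
from hk import *
push(2,268,173)
s=Cam("side");t=Cam("top")
a=crop(s.im,240,200,400,360,2.45);b=crop(t.im,210,170,370,330,2.45)
cv2.imwrite("pics/p6.png",np.hstack([a,b]))
E
```

```text
clock: 12.4
tool_pos: [0.5868, 0.2361, 0.2178]
eef_rot: [0.138, 0.99, 0.006, -0.0]
force: [1.0, 0.4, 0.2]
gripper_width: -0.0002
clock: 12.9
tool_pos: [0.5879, 0.2356, 0.1774]
eef_rot: [0.138, 0.99, 0.005, -0.0]
force: [0.7, 0.4, -0.9]
gripper_width: 0.0001
 turn [-0.01 -0.01  0.04] shift [-0.03 -0.03 -0.11] | [0.5879 0.2356 0.1774] F [ 0.7  0.4 -0.9] w 0.0001 q [ 0.43  0.48  1.03 -0.26  1.75  0.39]
```

View pics/p6.png

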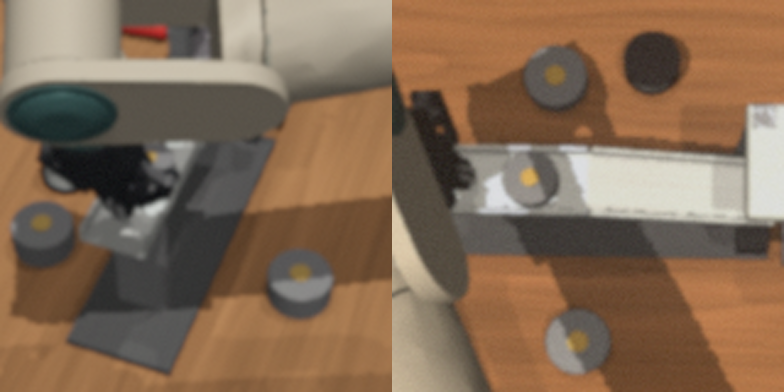

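Fingers stand in the channel behind the choke (side crop (130,200); top choke crop (530,178)). I lower to working height and push along the deck.

```bash
python3 -m inch '0 0 0 .02 0 -.09 1; 0 0 0 .02 -.2 -.1 1; 0 0 0 .02 -.4 -.1 1; 0 0 0 .02 -.6 -.1 1; 0 0 0 .02 -.8 -.1 1'; python3 -m inch '0 0 0 0 -.2 0 1; 0 0 0 0 -.4 0 1; 0 0 0 0 -.6 0 1; 0 0 0 .01 -.8 0 1; 0 0 0 .01 -1 0 1'; python3 -m inch '0 0 0 0 -.15 0 1; 0 0 0 0 -.3 0 1; 0 0 0 0 -.45 0 1; 0 0 0 .01 -.6 0 1; 0 0 0 .01 -.75 0 1'
python3 - <<'E'
from hk import *
print(tofeed(manip.observe()['tool_pos']))
push(2,160,173); push(2,110,173-18.2); push(2,70,173-32.8)
E
```

```text
clock: 13.5
tool_pos: [0.5887, 0.2027, 0.1735]
eef_rot: [0.138, 0.99, 0.005, -0.0]
force: [0.2, 1.1, 0.3]
gripper_width: 0.0001
clock: 14.0
tool_pos: [0.5888, 0.1632, 0.1734]
eef_rot: [0.138, 0.99, 0.005, -0.0]
force: [-2.3, 3.1, 1.6]
gripper_width: -0.0001
clock: 14.5
tool_pos: [0.5894, 0.1328, 0.1731]
eef_rot: [0.138, 0.99, 0.005, -0.0]
force: [0.7, 1.1, -0.5]
gripper_width: 0.0004
[  3.24308116 166.65012386 173.0989763 ]
 turn [-0.01 -0.01  0.04] shift [-0.03 -0.17 -0.  ] | [0.5894 0.1328 0.1731] F [ 0.7  1.1 -0.5] w 0.0004 q [ 0.28  0.36  1.18 -0.27  1.67  0.26]
 turn [-0.01 -0.01  0.04] shift [-0.01 -1.42 -0.46] | [0.5894 0.1328 0.1731] F [ 0.7  1.1 -0.5] w 0.0004 q [ 0.28  0.36  1.18 -0.27  1.67  0.26]
 turn [-0.01 -0.01  0.04] shift [ 0.   -2.42 -0.82] | [0.5894 0.1328 0.1731] F [ 0.7  1.1 -0.5] w 0.0004 q [ 0.28  0.36  1.18 -0.27  1.67  0.26]
```

```bash
python3 -m inch '0 0 0 0 -.17 0 1; 0 0 0 0 -.37 -.07 1; 0 0 0 0 -.57 -.15 1; 0 0 0 0 -.77 -.22 1; 0 0 0 0 -.97 -.29 1'; python3 -m inch '0 0 0 0 -.2 -.07 1; 0 0 0 0 -.4 -.15 1; 0 0 0 0 -.6 -.22 1; 0 0 0 0 -.8 -.29 1; 0 0 0 0 -1 -.36 1'
python3 - <<'E'
from hk import *
print(tofeed(manip.observe()['tool_pos']))
push(2,52.5,173-39.1)
s=Cam("side");t=Cam("top")
a=crop(s.im,240,170,400,330,2.45);b=crop(t.im,240,170,400,330,2.45)
cv2.imwrite("pics/p7.png",np.hstack([a,b]))
for P in((0,38,140),(0,23.5-8.9,114+24.4)):print(((s.px(feed(P))-[240,170])*2.45).round(),((t.px(feed(P))-[240,170])*2.45+[392,0]).round())
E
```

```text
clock: 15.0
tool_pos: [0.5893, 0.094, 0.1614]
eef_rot: [0.138, 0.99, 0.005, -0.0]
force: [0.6, 1.1, 0.4]
gripper_width: 0.0
clock: 15.5
tool_pos: [0.5893, 0.054, 0.1469]
eef_rot: [0.138, 0.99, 0.005, -0.0]
force: [-0.0, -0.0, -0.9]
gripper_width: 0.0002
[  1.98238872  87.85326847 146.8951125 ]
 turn [-0.01 -0.01  0.04] shift [ 0.01 -0.88 -0.32] | [0.5893 0.054  0.1469] F [-0.  -0.  -0.9] w 0.0002 q [ 0.16  0.32  1.29 -0.27  1.58  0.15]
[[210. 147.]] [[645. 190.]]
[[217. 134.]] [[670. 190.]]
```

View pics/p7.png

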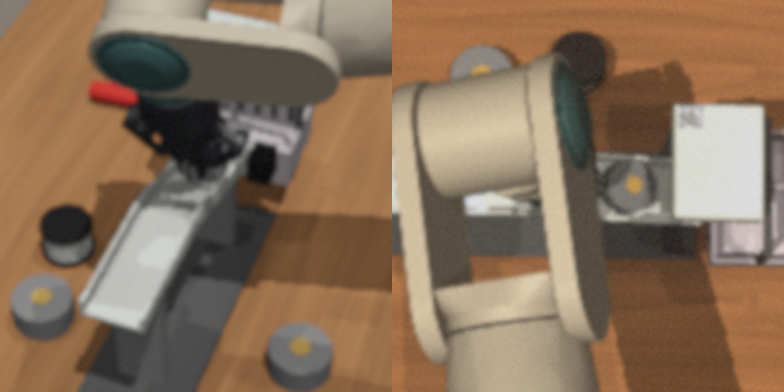

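Choke is lying in the chute with its brass centre at top crop (632,183); home projects to (670,190), so about 35 mm remain, which agrees with the arm position. Last stretch goes slowly, watching the force.

```bash
python3 -m inch '0 0 0 0 -.15 -.05 1; 0 0 0 0 -.3 -.11 1; 0 0 0 0 -.45 -.16 1; 0 0 0 0 -.6 -.22 1; 0 0 0 0 -.75 -.27 1'; python3 -m inch '0 0 0 0 -.02 -.01 1; 0 0 0 0 -.04 -.015 1; 0 0 0 0 -.06 -.02 1; 0 0 0 0 -.08 -.03 1; 0 0 0 0 -.1 -.035 1'
python3 - <<'E'
from hk import *
print(tofeed(manip.observe()['tool_pos']))
push(2,52.5,173-39.1)
E
```

```text
clock: 16.1
tool_pos: [0.5894, 0.0243, 0.1363]
eef_rot: [0.138, 0.99, 0.005, -0.0]
force: [-0.4, 0.1, 0.9]
gripper_width: -0.0
clock: 16.6
tool_pos: [0.5894, 0.0209, 0.1351]
eef_rot: [0.138, 0.99, 0.005, -0.0]
force: [-0.0, 1.0, -0.3]
gripper_width: 0.0001
[  1.63494687  54.68619405 135.13156649]
 turn [-0.02 -0.01  0.03] shift [ 0.01 -0.05 -0.03] | [0.5894 0.0209 0.1351] F [-0.   1.  -0.3] w 0.0001 q [ 0.1   0.31  1.32 -0.28  1.54  0.11]
```

```bash
for i in 1 ; do python3 -m inch '0 0 0 0 -.02 -.01 1; 0 0 0 0 -.04 -.015 1; 0 0 0 0 -.06 -.02 1; 0 0 0 0 -.06 -.02 1; 0 0 0 0 -.06 -.02 1'; done;  python3 -m inch '0 0 0 0 -.02 -.01 1; 0 0 0 0 -.04 -.015 1; 0 0 0 0 -.06 -.02 1; 0 0 0 0 -.06 -.02 1; 0 0 0 0 -.06 -.02 1'
python3 - <<'E'
from hk import *
print(tofeed(manip.observe()['tool_pos']))
E
```

```text
clock: 17.1
tool_pos: [0.5894, 0.0183, 0.1343]
eef_rot: [0.138, 0.99, 0.005, -0.0]
force: [-0.1, 0.2, 0.2]
gripper_width: -0.0002
clock: 17.6
tool_pos: [0.5895, 0.0165, 0.1338]
eef_rot: [0.138, 0.99, 0.005, 0.0]
force: [0.4, 4.6, 0.5]
gripper_width: -0.0003
[  1.69639398  50.32367218 133.77310782]
```

```bash
python3 -m inch '0 0 0 0 -.02 -.007 1; 0 0 0 0 -.04 -.014 1; 0 0 0 0 -.05 -.018 1; 0 0 0 0 -.05 -.018 1; 0 0 0 0 -.05 -.018 1'
python3 - <<'E'
from hk import *
print(tofeed(manip.observe()['tool_pos']))
E
```

```text
clock: 18.1
tool_pos: [0.59, 0.0162, 0.1339]
eef_rot: [0.136, 0.991, 0.006, 0.001]
force: [-0.7, 11.4, 5.0]
gripper_width: -0.0
[  2.11671603  50.01231408 133.87252742]
```

Firm stop: 11 N with no further motion. I back off up the slope, withdraw and look.

```bash
python3 -m inch '0 0 0 0 .06 .02 1; 0 0 0 0 .15 .06 1; 0 0 0 0 .35 .14 1; 0 0 0 0 .6 .25 1; 0 0 0 0 .8 .6 1';  python3 -m inch '0 0 0 0 .2 .8 1; 0 0 0 0 .5 1.7 1; 0 0 0 0 .8 2.7 1; 0 0 0 0 1.1 3.7 1; 0 0 0 0 1.4 4.6 1';python3 -m inch '0 0 0 -.6 1 0 1; 0 0 0 -1.2 2 0 1; 0 0 0 -1.8 3 0 1; 0 0 0 -2.4 4 0 1; 0 0 0 -3 5 0 1'; python3 -m inch '0 0 0 -.6 .6 0 1; 0 0 0 -1.2 1 0 1; 0 0 0 -1.8 1.4 0 1; 0 0 0 -2 1.6 0 1; 0 0 0 -2 1.6 0 1'
python3 - <<'E'
from hk import *
s=Cam("side");t=Cam("top")
x=crop(s.im,250,150,440,310,2.08);y=crop(t.im,280,160,470,320,2.08)
cv2.imwrite("pics/p8.png",np.hstack([x,y]))
for n,P in dict(chk=(0,23.5-8.9,114+24.4),legm=(-62,-75,160),legp=(62,-75,160)).items():print(n,((s.px(feed(P))-[250,150])*2.08).round(),((t.px(feed(P))-[280,160])*2.08+[395,0]).round())
E
```

```text
clock: 18.6
tool_pos: [0.5887, 0.0467, 0.156]
eef_rot: [0.138, 0.99, 0.005, -0.002]
force: [-1.2, 0.5, -0.3]
gripper_width: 0.0001
clock: 19.1
tool_pos: [0.589, 0.1029, 0.3445]
eef_rot: [0.138, 0.99, 0.005, 0.001]
force: [0.3, -0.3, -0.3]
gripper_width: -0.0001
clock: 19.6
tool_pos: [0.4678, 0.3037, 0.3422]
eef_rot: [0.138, 0.99, 0.005, 0.0]
force: [1.2, 0.6, -0.6]
gripper_width: 0.0001
clock: 20.1
tool_pos: [0.3886, 0.3669, 0.3418]
eef_rot: [0.138, 0.99, 0.006, 0.0]
force: [0.4, 1.3, 0.1]
gripper_width: 0.0005
chk [[164. 155.]] [[548. 182.]]
legm [[234. 108.]] [[633. 238.]]
legp [[142.  88.]] [[632. 124.]]
```

View pics/p8.png

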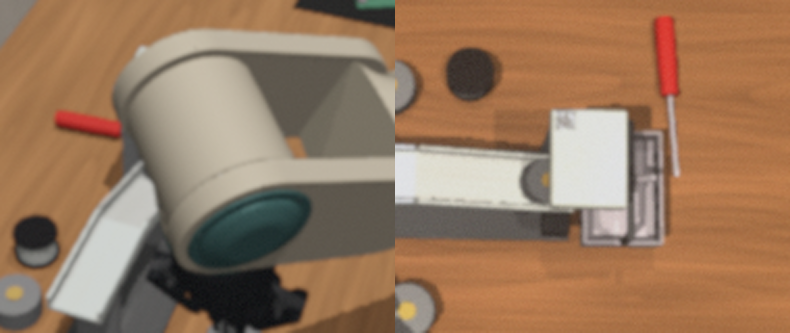

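Top: brass centre at crop (545,180), its far side hidden by the lamp, prediction (548,182). Basket still hanging and the screwdriver and spool unmoved. The arm blocks the side view, so I swing it clear for one last look.

```bash
python3 -m inch '0 0 .8 -.7 .2 0 1; 0 0 1.6 -1.4 .4 0 1; 0 0 2.4 -2.1 .6 0 1; 0 0 3.2 -2.8 .8 0 1; 0 0 4 -3.5 1 0 1'; python3 -m inch '0 0 .8 -.7 .1 0 1; 0 0 1.6 -1.4 .2 0 1; 0 0 2.4 -2.1 .3 0 1; 0 0 3.2 -2.8 .4 0 1; 0 0 4 -3.5 .5 0 1'
python3 - <<'E'
from hk import *
s=Cam("side");t=Cam("top")
x=crop(s.im,270,150,430,310,2.45);y=crop(t.im,130,150,450,310,1.2)
y=cv2.copyMakeBorder(y,0,392-y.shape[0],0,0,cv2.BORDER_CONSTANT)
cv2.imwrite("pics/p9.png",np.hstack([x,y]))
for n,P in dict(chk=(0,23.5-8.9,114+24.4),legm=(-62,-75,160)).items():print(n,((s.px(feed(P))-[270,150])*2.45).round())
o=cv2.imread("pics/top0.png"); 
for n,(a,b,c,d) in dict(meter=(140,225,200,305),screw=(400,160,425,235),spool=(300,180,332,212)).items(): print(n,cv2.absdiff(cv2.GaussianBlur(o,(5,5),0),cv2.GaussianBlur(t.im,(5,5),0))[b:d,a:c].mean().round(1))
E
```

```text
clock: 20.7
tool_pos: [0.2495, 0.4055, 0.3409]
eef_rot: [0.133, 0.95, 0.279, 0.038]
force: [-0.6, 0.4, 0.9]
gripper_width: 0.0001
clock: 21.2
tool_pos: [0.1095, 0.4258, 0.341]
eef_rot: [0.117, 0.837, 0.53, 0.073]
force: [-0.6, -0.1, -0.1]
gripper_width: 0.0003
chk [[144. 183.]]
legm [[226. 128.]]
meter 2.1
screw 4.3
spool 1.6
```

The viewer is used up, so I check the brass centre, the basket and the screwdriver numerically.

Run:
```python
from hk import *
o=cv2.imread("pics/top0.png"); p=cv2.imread("pics/p5.png")
s=Cam("side");t=Cam("top")
def blob(im,lo,hi,x0,y0,x1,y1):
    m=cv2.inRange(cv2.cvtColor(im[y0:y1,x0:x1],cv2.COLOR_BGR2HSV),lo,hi); v,u=np.nonzero(m); return len(u),(u.mean()+x0).round(1),(v.mean()+y0).round(1)
print("side brass",blob(s.im,(14,90,90),(30,255,255),310,205,350,240),"expected",s.px(feed((0,14.6,138.4))))
for im in(o,t.im): print("screwdriver red",blob(im,(0,180,90),(6,255,255),395,155,430,215))
d=np.hstack([crop(s.im,280,130,440,290,2.45),crop(t.im,360,190,520,350,2.45)])
# basket displacement since hanging (side: leg/rim region, top: basket region)
for n,(a,b,c,e) in dict(side=(165,165,225,240),top=(410,175,520,225)).items():
    print(n,cv2.phaseCorrelate(np.float32(cv2.cvtColor(p[b:e,a:c],6)),np.float32(cv2.cvtColor(d[b:e,a:c],6))),"crop px/2.45")
```

```text
side brass (14, np.float64(331.6), np.float64(222.1)) expected [[328.7568268  224.57525393]]
screwdriver red (334, np.float64(410.1), np.float64(186.0))
screwdriver red (339, np.float64(410.0), np.float64(185.9))
side ((0.02471583323838189, 0.3668358819448301), 0.9091355202992757) crop px/2.45
top ((0.06909734968821368, -0.03285055176291962), 0.8739566955566406) crop px/2.45
```

Basket, screwdriver, meter and spool are unchanged. The brass centre is about 3 px off in the side view, so I compare that with the same bias on the deck, where the choke's height was certain.

Run:
```python
from hk import *
s=Cam("side");t=Cam("top"); o=cv2.imread("pics/side0.png"); ot=cv2.imread("pics/top0.png")
def blob(im,x0,y0,x1,y1):
    m=cv2.inRange(cv2.cvtColor(im[y0:y1,x0:x1],cv2.COLOR_BGR2HSV),(14,90,90),(30,255,255)); v,u=np.nonzero(m); return np.array([u.mean()+x0,v.mean()+y0]),len(u)
from scipy.optimize import least_squares
for n,a,b in(("deck",blob(ot,255,232,278,252),blob(o,290,255,312,275)),("home",blob(t.im,340,236,362,256),blob(s.im,320,210,345,235))):
    r=least_squares(lambda P:np.r_[t.px(P)[0]-a[0],s.px(P)[0]-b[0]],[.59,.1,.15])
    print(n,a,b,tofeed(r.x).round(1),r.fun.round(1))
print("px/mm down-slope side",(s.px(feed((0,4.6,134.8)))-s.px(feed((0,14.6,138.4))))/10.6, "up",(s.px(feed((0,14.6,148.4)))-s.px(feed((0,14.6,138.4))))/10)
```

```text
deck (array([265.85365854, 241.85365854]), 41) (array([297.79310345, 262.34482759]), 29) [  4.  210.9 192.1] [-0.1 -0.3  0.4  0.1]
home (array([352.10526316, 246.        ]), 19) (array([328.83333333, 224.91666667]), 12) [  1.5  17.7 140. ] [ 0.2  0.9 -1.  -0.2]
px/mm down-slope side [[ 0.12129087 -0.1373289 ]] up [[ 0.00035699 -0.28545083]]
```

```bash
python3 -c "
from cell import order,manip
print(order.sign_off(), manip.observe()['clock'])"
```

```text
the job is handed in; nothing more can be done
the job is handed in; nothing more can be done
```

I hung the basket first, then slid the choke down to the gate, and handed the job in at about 22 s on the robot's clock.

**Basket:** I gripped it by the near shoulder of the handle and lowered the raised middle onto the hook. It first touched about 2.5 mm early with a sideways force, so I shifted it 2.5 mm and lowered it again before letting go. Both views then showed it hanging level, and it had not moved by the end (shift under 0.4 px).

**Choke:** With shut fingers I pushed the smallest choke, the one on the deck, along the channel and down the chute to a firm stop. The push reached 11 N with almost no further movement, about 2.5 mm past where I expected contact.

**Last checks:**
- **Choke position:** the brass centre measured (1.5, 17.7, 140) mm in the feeder's frame, against about (0, 14.6, 138.4) expected. The 3 mm difference in y would mean it is slightly short of the gate. I put it down to the lamp hiding part of the brass in the top view and to the fit error, and relied on the firm stop.
- **Side view:** one reading of the brass in the side camera was about 3 px off, and a repeat agreed within 0.4 px. I could not view the last side picture because the picture limit was reached.
- **Other items:** the screwdriver moved no more than 0.1 px, and image comparison showed no sign that the meter or spool moved. The robot ended clear of everything.

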